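Shut and lock the filter cover of the bench vacuum unit

ROBOT

A 6-joint arm with a two-finger parallel gripper is mounted at the origin on the work surface; the furniture and walls round the work are solid. World frame = base frame: x ahead of the robot, y to its left, z up, the work surface at z = 0. Lengths are in m, angles in rad, forces in N, time in s.
With the tool pointing down it reaches from about 0.225 to 0.875 m from the base axis. Payload 3.4 kg.
Tool frame: the origin (TCP) lies at the very end of the fingers, on their centre line; the grasp point (between the pads) lies behind it (manip.tcp_to_grasp is the z of the grasp point in the tool frame, in m); z points along the fingers, y is the direction in which the jaws open and shut (so a half turn about z gives the same grasp; the last joint's range is limited). The gripper opens to 85 mm and grips with 20 to 120 N. Pads are 22 mm wide; open, the fingers measure 114 mm over their backs; the gripper's body (76 mm by 85 mm) begins 54 mm behind the grasp point. The pads swing forward as they close: fully open they stand 13 mm farther back than shut.
Start: joints at [-1.454, 0.276, 1.505, -0, 1.361, -0.121], TCP at [0.135, -0.559, 0.231] pointing down, gripper open.
Joint ranges: [-2.89, 2.89], [-0.75, 2.08], [0.22, 2.7], [-1.18, 4.32], [0.11, 2.71], [-2.7, 2.7]. Speed limits (rad/s): [2.57, 2.57, 3.14, 3.14, 3.14, 3.14].

INTERFACE

Orientations are given as a unit quaternion [w, x, y, z].
In Python, from rig import manip, eyes gives the robot as it stands.
- The arm moves only by the tool servo_tool, never from a script. Its argument "increments" is a list of rows, each an object with "slide": the shift along the tool's x, y, z in m, a list of three; "spin": the turn about the tool's z in degrees. A call has 1 to 8 rows; each row shifts and turns the commanded pose from where the row before left it, along the tool's axes as they then stand; what a row does not reach is not made up. A row lasts 1/10 s, in which the tool goes at most 50 mm and 8.59 degrees, less where a joint would pass 70% of its speed; a pose out of reach is approached as far as the arm can. A call is refused whole if a number of a shift passes 0.05 or a number of a turn 8.59, either way. A call with a gripper value outside its range is refused whole. "hand" is the opening, from 0 (shut) to 1 (fully open), set as the call begins (left out, the last holds). The fingers move at their own pace and stop on an object; "newtons" is the grip in N (left out, the last holds). Time passes only in rows, so rows that do not move let the fingers close. It gives the time, the measured TCP pose, the force and the opening at its end, in the units of the state.
- manip.get_state(): the state, without advancing time (a new reading comes with each control period).
- eyes.get_image(name): name is "scene" or "top" or "wrist"; returns the picture (480x640x3 uint8, blue, green, red); there is no depth.
- eyes.calibration(name): a dict with "fx", "fy", "cx", "cy" (pixels), "rvec" (rotation vector, rad) and "tvec" (3), from world to camera coordinates, as OpenCV has them; the wrist camera has in their place "hand_eye" (4x4, takes a point from camera to tool coordinates, whose origin is the TCP and whose axes are the flange's). Camera axes: x right, y down, z forward; pixel columns grow to the right and rows downward; lengths in m; the calibration is good to about 2 mm. A picture is of the moment at which its call begins: read the wrist's pose just before it. calibration takes no time and is no camera call.
- manip.sign_off(): hands the job in, once; it reports no verdict.
The state is a dict: "clock": time; "qpos": joint angles; "qd": joint speeds; "effort": joint torques, N m; "position": TCP position; "ee_rot": TCP orientation; "contact_force": force on the tool from outside, world axes, zero at the start; "moment": the same for the moment, N m; "width": finger opening in m.
Only numpy, scipy, OpenCV 4.12 (cv2) and the standard library are available. Lean on these libraries where they do the work, as an engineer would, in place of code of your own. Each camera call takes 0.05 s, during which the arm holds its last target.

TASK

The filter of the small bench vacuum unit has just been changed. Push its hinged filter cover down shut, then set a fingertip in the slot of the round cam fastener on the cover and turn it a quarter turn clockwise, all the way to its stop, so that the cover is locked down flat. Nothing is to be gripped or lifted: do not raise the cover any higher than it stands, and leave the vials, the petri dish and the tweezers beside the unit where they are.

Things in the scene. Friction and masses are not known exactly. Their poses are not given: they have to be found in the camera images.
- vacuum_unit: Low white bench unit, grey base, 220 x 200 mm in plan, 89 mm high, fixed. Origin: centre of its underside; x to its rear, y to its left, z up. The front 150 mm of its top is the aluminium filter cover; the rear 65 mm a fixed white deck level with the shut cover (z 89 mm), with a 22 mm high brass hose port on it at x 82, y 52 mm.
- filter_cover (a joint): Cover angle, rad: 0 = shut flat, grows as its front edge rises. Plate 194 mm wide, 6 mm thick, reaching 152 mm forward (-x) of the hinge line, which lies along the unit's y at x 45, z 83 mm. The hinge holds it where it is left (2 to 3 N at the front edge moves it). Sprung pins lift it about 0.02 rad (3 mm at the front) until locked; pressing it flat at the fastener takes about 12 N.
- cover_front (a point): Middle of the cover's front edge, on its upper face (moves with the cover; x and z turn with it). Shut, it lies at x -107, y 0, z 89 mm in the unit's frame.
- cam_fastener (a joint): Fastener angle, rad: 0 = open, slot front to back; grows clockwise from above; pi/2 = locked, at a hard stop, slot left to right. Stays where left: friction 0.06 N m, up to about 0.25 as the cam draws the cover down. From about 0.7 on the cam is under its keeper and holds the cover; if turned that far with the cover up, it blocks the cover from shutting.
- slot (a point): Centre of the slot's floor in the fastener's round head (66 mm across), on its axis, 105 mm in front of the hinge line, midway across the cover. Slot 27 mm wide, 14 mm deep, 66 mm long between two black lobes; a fixed ring 78 mm across surrounds the head, 1.5 mm lower. Floor 3 mm above the cover's face: 92 mm above the table when shut. x runs along the slot and turns with it, z is the cover's normal.
- vial_black_mid (a point): Middle of a loose glass vial with a black cap, 23 mm across, 60 mm high, standing on the table beside the unit. Leave it.
- vial_white_mid (a point): Middle of a loose glass vial with a white cap, 23 mm across, 60 mm high, standing on the table beside the unit. Leave it.
- petri: Loose petri dish, 93 mm across, 14 mm high, on the table beside the unit; origin at the centre of its underside. Leave it.
- tweezers: Loose curved steel tweezers, 125 x 27 x 8 mm, lying in front of the unit; origin at the middle of the underside. Leave them.

How it is judged:
On the way, in this order (a step that is already met when the one before it is completed fails the run):
1. the cover has been pushed down, less than about 3.5 degrees from shut (value of joint filter_cover below 0.06 rad), for 0.1 s.
2. the fastener has been turned to its stop, with the cover drawn down (value of joint cam_fastener above 1.42 rad and value of joint filter_cover below 0.012 rad), for 0.2 s.
At the end, for the whole second after the job is handed in: The fastener stands at its locked stop (beyond 1.42 rad of its 1.57), the cover is down flat (less than 0.012 rad, about 2 mm at its front edge) and stays so by itself, at rest (all of step 2 and velocity of joint filter_cover below 0.02 rad/s and velocity of joint cam_fastener below 0.05 rad/s); the robot touches nothing.
It fails at once if the cover was raised higher than it stood (beyond 0.6 rad; it starts between 0.35 and 0.55) (value of joint filter_cover above 0.6 rad).
It fails at once if a vial was moved more than 20 mm, lifted or knocked over (distance of any of vial_black_mid, vial_white_mid from where it was at the start of the episode above 0.02 m).
It fails at once if the petri dish was moved more than 20 mm or lifted (distance of petri from where it was at the start of the episode above 0.02 m).
It fails at once if the tweezers were moved more than 20 mm or lifted (distance of tweezers from where it was at the start of the episode above 0.02 m).
It also fails if it takes over 40 s, if anything falls off the work surface, if the arm or the gripper's body presses on something with over 40 N, if the wrist force passes 120 N, or if a joint passes its speed limit or range.

## Working session

There is one attempt and no reset: what is moved stays moved. The work goes in short steps, Python scripts to look and compute and a tool call to move; the robot and the scene stay as the last step left them, time stands still between calls to the robot, and variables do not carry over. Pictures are saved under pics/ and viewed, and the job is handed in when it is done.

Besides the shell and the picture viewer there is one more tool, called after "Emit:" in YAML: its name, and indented under it one key for each argument. servo_tool: Moves the arm, as the interface text tells. Its arguments: {"type":"object","properties":{"increments":{"type":"array","items":{"type":"object","properties":{"slide":{"type":"array","items":{"type":"number"}},"spin":{"type":"number"}}}},"hand":{"type":"number"},"newtons":{"type":"number"}},"required":["increments"]}

```bash
mkdir -p pics; ls; python3 - <<'E'
from rig import manip, eyes
import cv2
s=manip.get_state(); print(s); print(manip.tcp_to_grasp)
for n in ["scene","top","wrist"]:
    print(n,eyes.calibration(n)); cv2.imwrite(f"pics/{n}0.png",eyes.get_image(n))
E
```

```text
pics
{'clock': 0.0, 'qpos': array([-1.45401982e+00,  2.76622843e-01,  1.50612687e+00,  1.25648578e-05,
        1.36069032e+00, -1.21030368e-01]), 'qd': array([-4.53738456e-05, -1.43063704e-03, -1.13145147e-03,  5.05008681e-04,
        4.32004708e-04,  8.26891976e-04]), 'effort': array([-1.64441994e-03, -4.16782129e+01, -2.45812869e+01, -4.80536855e-04,
        1.12037198e-02, -4.95956471e-06]), 'position': array([ 0.13537505, -0.55830291,  0.23042632]), 'ee_rot': array([-9.23673074e-04,  9.92939044e-01,  1.18622100e-01,  8.10766448e-06]), 'contact_force': array([-0.29388819,  0.12191895, -0.65158941]), 'moment': array([-0.00016504, -0.02730536,  0.0316053 ]), 'width': 0.08504191919495899}
-0.0187
scene {'fx': 497.90193833689824, 'fy': 497.90193833689824, 'cx': 311.91575202369523, 'cy': 241.0628034241478, 'rvec': array([ 0.86897261, -2.40783372,  1.22105573]), 'tvec': array([0.46574486, 0.25040829, 0.64753971])}
top {'fx': 588.3104985069443, 'fy': 588.3104985069443, 'cx': 314.9360851961314, 'cy': 242.25381606643597, 'rvec': array([ 2.17115944, -2.15845837,  0.12401458]), 'tvec': array([0.05422291, 0.54233829, 1.10083493])}
wrist {'fx': 356.1977766042501, 'fy': 356.1977766042501, 'cx': 321.5782924414121, 'cy': 238.4933118198729, 'hand_eye': array([[ 5.17614749e-04, -9.65390242e-01, -2.60809150e-01,
         6.59828114e-02],
       [ 9.99999643e-01,  6.74031019e-04, -5.10290394e-04,
        -1.60103087e-03],
       [ 6.68422824e-04, -2.60808793e-01,  9.65390246e-01,
        -1.42201009e-01],
       [ 0.00000000e+00,  0.00000000e+00,  0.00000000e+00,
         1.00000000e+00]])}
```

View pics/scene0.png

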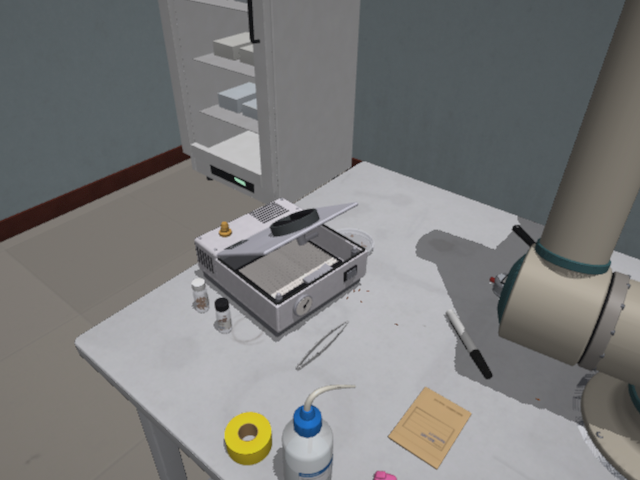

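View pics/top0.png

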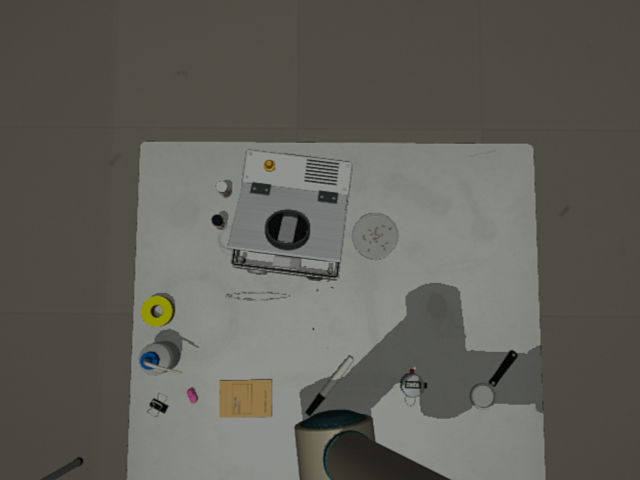

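View pics/wrist0.png

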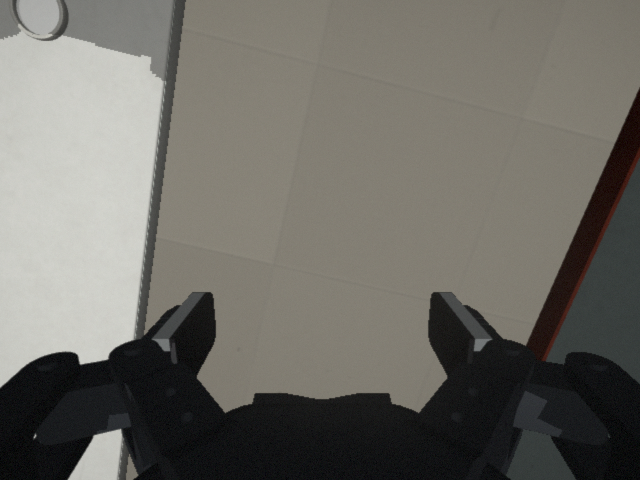

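```bash
python3 - <<'E'
import cv2
a=cv2.imread("pics/top0.png")[135:305,205:410]; cv2.imwrite("pics/topz.png",cv2.resize(a,None,fx=3.9,fy=3.5,interpolation=cv2.INTER_CUBIC)[:600])
a=cv2.imread("pics/top0.png")[140:290,210:410]; cv2.imwrite("pics/topz.png",cv2.resize(a,None,fx=4,fy=4,interpolation=cv2.INTER_CUBIC))
a=cv2.imread("pics/scene0.png")[190:340,180:380]; cv2.imwrite("pics/scenez.png",cv2.resize(a,None,fx=4,fy=4,interpolation=cv2.INTER_CUBIC))
E
```

```text
(no output)
```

View pics/topz.png

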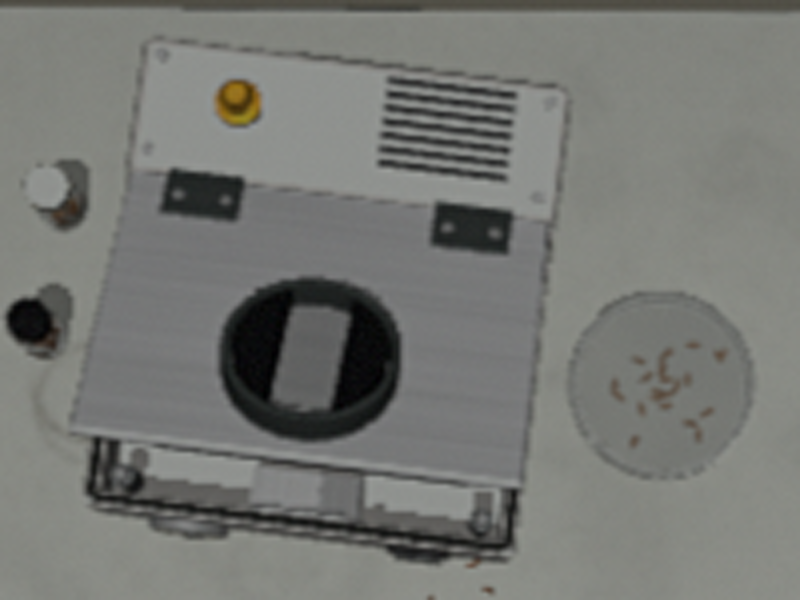

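View pics/scenez.png

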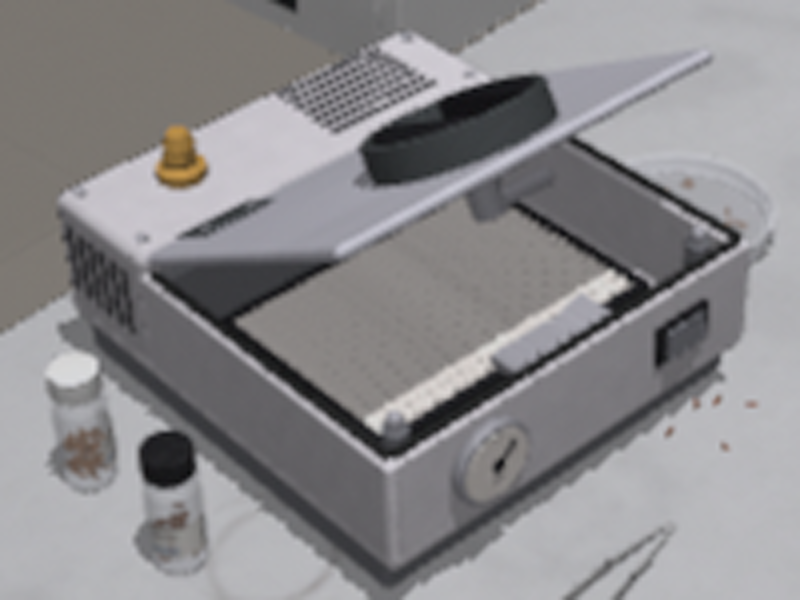

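```bash
cat > h.py <<'E'
import numpy as np,cv2
from rig import manip,eyes
def ray(n,uv):
    c=eyes.calibration(n); R=cv2.Rodrigues(c["rvec"])[0]; o=-R.T@c["tvec"]
    d=R.T@np.array([(uv[0]-c["cx"])/c["fx"],(uv[1]-c["cy"])/c["fy"],1]); return o,d/np.linalg.norm(d)
def plane(n,uv,z):
    o,d=ray(n,uv); return o+d*(z-o[2])/d[2]
def tri(a,b):
    (o1,d1),(o2,d2)=ray("top",a),ray("scene",b)
    t=np.linalg.lstsq(np.c_[d1,-d2],o2-o1,rcond=None)[0]; p,q=o1+t[0]*d1,o2+t[1]*d2
    return (p+q)/2,np.linalg.norm(p-q)
T=lambda x,y:(210+(x+.5)/4-.5,140+(y+.5)/4-.5)
S=lambda x,y:(180+(x+.5)/4-.5,190+(y+.5)/4-.5)
E
python3 - <<'E'
from h import *
np.set_printoptions(precision=4,suppress=True)
rl,rr=plane("top",T(148,40),.089),plane("top",T(567,87),.089)
sl,sr=plane("scene",S(62,197),.089),plane("scene",S(400,33),.089)
fl,fr=plane("top",T(92,497),.086),plane("top",T(512,555),.086)
gl,gr=plane("scene",S(388,462),.086),plane("scene",S(742,240),.086)
for n,v in dict(rl=rl,rr=rr,sl=sl,sr=sr,fl=fl,fr=fr,gl=gl,gr=gr).items(): print(n,v)
for a,b in((rl,rr),(sl,sr),(fl,fr),(gl,gr),(rl,fl),(rr,fr),(sl,gl)):
    d=a-b; print(np.linalg.norm(d), np.degrees(np.arctan2(d[1],d[0])))
for a,b in(((70,432),(335,252)),((520,487),(712,55))): print(tri(T(*a),S(*b)))
print("vials",plane("top",T(32,320),.06),plane("top",T(48,187),.06),"petri",plane("top",T(660,384),.014),'tw',plane("top",(258,296),.005))
E
```

```text
rl [0.7075 0.1852 0.089 ]
rr [ 0.6865 -0.0091  0.089 ]
sl [0.706  0.1871 0.089 ]
sr [ 0.6864 -0.0021  0.089 ]
fl [0.4953 0.207  0.086 ]
fr [0.47  0.016 0.086]
gl [0.4928 0.2149 0.086 ]
gr [0.4703 0.0247 0.086 ]
0.1954219221673437 83.82144009724801
0.1901812253289791 84.09686167741961
0.19274875666980468 82.47345831720675
0.19159120380297764 83.26078532167023
0.2134111012824239 -5.872786158818061
0.21794773495308462 -6.595990290986028
0.2149970260756285 -7.433942633654035
(array([0.5183, 0.2073, 0.1639]), np.float64(0.0034657739365786277))
(array([0.4957, 0.0162, 0.1615]), np.float64(0.0017814557905726765))
vials [0.5804 0.2406 0.06  ] [0.644  0.2346 0.06  ] petri [ 0.5576 -0.0592  0.014 ] tw [0.439  0.1675 0.005 ]
```

Emit:
servo_tool:
  increments:
    - {"slide": [0.032,-0.031,0]}
    - {"slide": [0.032,-0.031,0]}
    - {"slide": [0.032,-0.031,0]}
    - {"slide": [0.032,-0.031,0]}
    - {"slide": [0.032,-0.031,0]}
    - {"slide": [0.032,-0.031,0]}
    - {"slide": [0.032,-0.031,0]}
    - {"slide": [0.032,-0.031,0]}
  hand: 0

```text
$.increments[0]: bad value
```

Emit:
servo_tool:
  increments:
    - {"slide": [0.032,-0.031,0]}
    - {"slide": [0.032,-0.031,0]}
    - {"slide": [0.032,-0.031,0]}
    - {"slide": [0.032,-0.031,0]}
    - {"slide": [0.032,-0.031,0]}
    - {"slide": [0.032,-0.031,0]}
    - {"slide": [0.03,-0.03,0]}
    - {"slide": [0,0,0]}

```text
$.increments[0]: bad value
```

Emit:
servo_tool:
  increments:
    - {"spin": -8.5}
    - {"spin": -8.5}
    - {"spin": -8.5}
    - {"spin": -8.5}
    - {"spin": -8.5}
    - {"spin": -8.5}
    - {"spin": -8.5}
    - {"spin": -8.5}

```text
$.increments[0]: bad value
```

Emit:
servo_tool:
  increments:
    - {"spin": -1.8}
    - {"spin": 0}

```text
$.increments[0]: bad value
```

Each row needs both fields.

Emit:
servo_tool:
  increments:
    - {"slide": [0.032,-0.031,0],"spin": 0}
    - {"slide": [0.032,-0.031,0],"spin": 0}
    - {"slide": [0.032,-0.031,0],"spin": 0}
    - {"slide": [0.032,-0.031,0],"spin": 0}
    - {"slide": [0.032,-0.031,0],"spin": 0}
    - {"slide": [0.032,-0.031,0],"spin": 0}
    - {"slide": [0.032,-0.031,0],"spin": 0}
    - {"slide": [0.032,-0.031,0],"spin": 0}
  hand: 0

```text
clock: 0.95
position: [0.3263, -0.2558, 0.2312]
ee_rot: [0.0, 0.993, 0.118, 0.0]
contact_force: [0.2, -0.5, 0.2]
width: 0.0001
```

Emit:
servo_tool:
  increments:
    - {"slide": [0.032,-0.031,0],"spin": 0}
    - {"slide": [0.032,-0.031,0],"spin": 0}
    - {"slide": [0.032,-0.031,0],"spin": 0}
    - {"slide": [0.032,-0.031,0],"spin": 0}
    - {"slide": [0.032,-0.031,0],"spin": 0}
    - {"slide": [0.032,-0.031,0],"spin": 0}
    - {"slide": [0.032,-0.031,0],"spin": 0}
    - {"slide": [0.032,-0.031,0],"spin": 0}

```text
clock: 1.75
position: [0.5167, 0.0456, 0.2311]
ee_rot: [0.0, 0.993, 0.119, -0.0]
contact_force: [1.5, -0.4, 0.0]
width: -0.0002
```

Emit:
servo_tool:
  increments:
    - {"slide": [0,0,0],"spin": -8.5}
    - {"slide": [0,0,0],"spin": -8.5}
    - {"slide": [0,0,0],"spin": -8.5}
    - {"slide": [0,0,0],"spin": -8.5}
    - {"slide": [0,0,0],"spin": -8.5}
    - {"slide": [0,0,0],"spin": -8.5}
    - {"slide": [0,0,0],"spin": -8.5}
    - {"slide": [0,0,0],"spin": -8.5}

```text
clock: 2.55
position: [0.5159, 0.0438, 0.231]
ee_rot: [-0.0, 0.755, 0.656, -0.0]
contact_force: [-0.5, 0.1, -0.3]
width: -0.0002
```

Emit:
servo_tool:
  increments:
    - {"slide": [0,0,0],"spin": -1.8}
    - {"slide": [0,0,0],"spin": 0}

```text
clock: 2.75
position: [0.516, 0.0438, 0.231]
ee_rot: [-0.0, 0.747, 0.665, -0.0]
contact_force: [-0.4, 0.4, -0.6]
width: 0.0002
```

```bash
python3 - <<'E'
from h import *
s=manip.get_state(); print(s["position"],s["ee_rot"],s["qpos"],s["contact_force"])
a=eyes.get_image("top"); b=eyes.get_image("scene")
cv2.imwrite("pics/t1.png",np.vstack([cv2.resize(a[140:290,210:410],(800,600))]))
cv2.imwrite("pics/s1.png",cv2.resize(b[130:340,140:420],(800,600)))
cv2.imwrite("pics/w1.png",eyes.get_image("wrist"))
E
```

```text
[0.51595416 0.04381519 0.23097551] [-2.15095121e-04  7.46565225e-01  6.65312141e-01 -2.70052613e-04] [-4.96613624e-02  1.90255001e-01  1.62281491e+00 -7.45145510e-05
  1.32920943e+00  6.53290232e-02] [-0.38124031  0.44763807 -0.64987504]
```

View pics/s1.png

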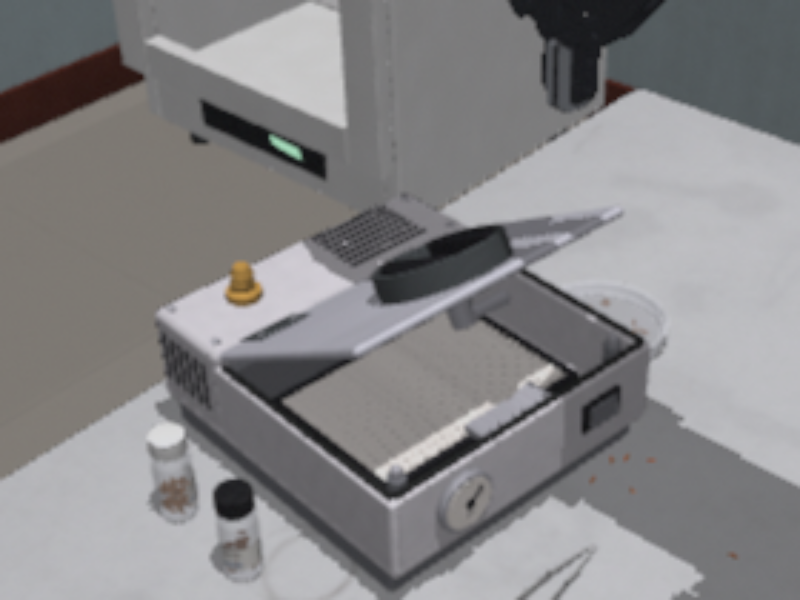

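View pics/w1.png

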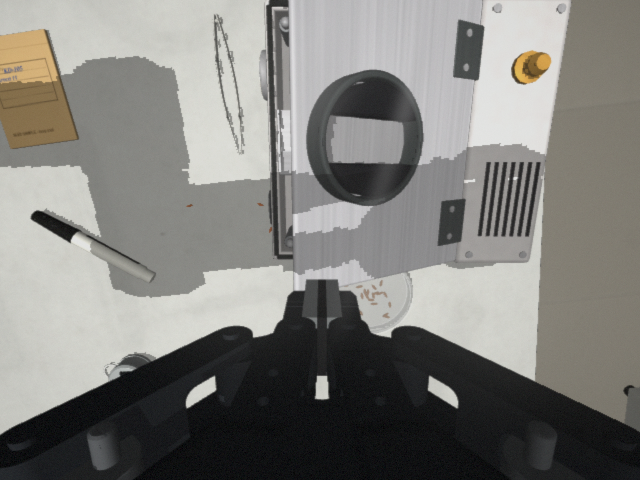

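Emit:
servo_tool:
  increments:
    - {"slide": [0,0,0.025],"spin": 0}
    - {"slide": [0,0,0.025],"spin": 0}
    - {"slide": [0,0,0.01],"spin": 0}
    - {"slide": [0,0,0.006],"spin": 0}
    - {"slide": [0,0,0.006],"spin": 0}
    - {"slide": [0,0,0.006],"spin": 0}
    - {"slide": [0,0,0.006],"spin": 0}
    - {"slide": [0,0,0.006],"spin": 0}

```text
clock: 3.7
position: [0.5166, 0.0438, 0.1414]
ee_rot: [0.0, 0.746, 0.665, 0.0]
contact_force: [-0.2, 1.0, 1.0]
width: -0.0002
```

```bash
python3 - <<'E'
from h import *
s=manip.get_state(); print(s["position"],s["contact_force"],s["moment"])
b=eyes.get_image("scene")
cv2.imwrite("pics/s2.png",cv2.resize(b[130:340,140:420],(800,600)))
E
```

```text
[0.51657092 0.04377136 0.14138062] [-0.18833736  1.03141072  0.95644751] [ 0.00500808  0.06424034 -0.00727748]
```

View pics/s2.png

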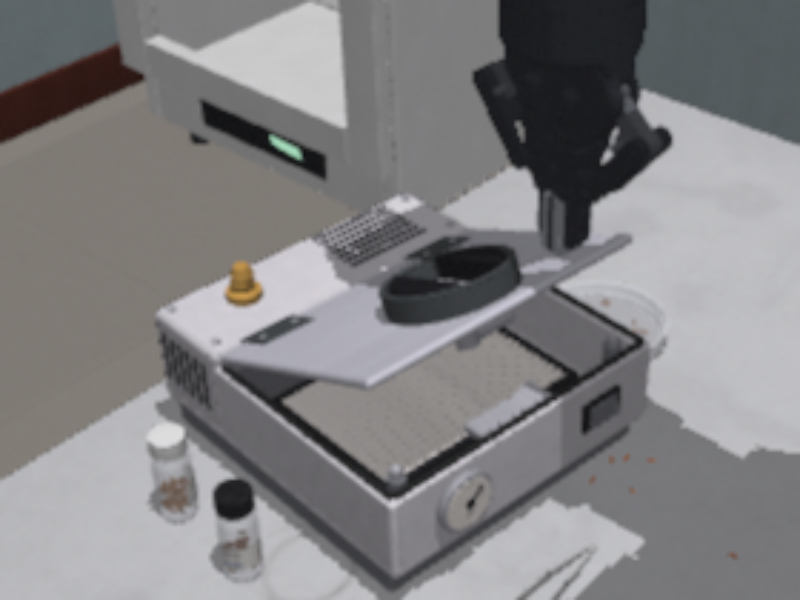

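The fingertip is on the right side of the cover (about 560,245 in this crop), and the cover is moving down. I'll keep pushing.

Emit:
servo_tool:
  increments:
    - {"slide": [0,0,0.008],"spin": 0}
    - {"slide": [0,0,0.008],"spin": 0}
    - {"slide": [0,0,0.008],"spin": 0}
    - {"slide": [0,0,0.008],"spin": 0}
    - {"slide": [0,0,0.006],"spin": 0}
    - {"slide": [0,0,0.005],"spin": 0}
    - {"slide": [0,0,0.004],"spin": 0}
    - {"slide": [0,0,0],"spin": 0}

```text
clock: 4.55
position: [0.516, 0.0438, 0.0937]
ee_rot: [-0.0, 0.746, 0.665, -0.0]
contact_force: [-0.8, -0.1, 0.2]
width: 0.0004
```

Emit:
servo_tool:
  increments:
    - {"slide": [0,0,0.0015],"spin": 0}
    - {"slide": [0,0,0.0015],"spin": 0}
    - {"slide": [0,0,0],"spin": 0}

```text
clock: 4.85
position: [0.5165, 0.0438, 0.0915]
ee_rot: [0.0, 0.746, 0.665, 0.0]
contact_force: [-0.4, 0.3, 0.4]
width: -0.0001
```

```bash
python3 - <<'E'
from h import *
s=manip.get_state(); print(s["position"],s["contact_force"],s["moment"])
b=eyes.get_image("scene")
cv2.imwrite("pics/s3.png",cv2.resize(b[130:340,140:420],(800,600)))
E
```

```text
[0.51649335 0.04377368 0.09154445] [-0.3764168   0.2530116   0.35608318] [-0.02355045 -0.0145653   0.00959954]
```

View pics/s3.png

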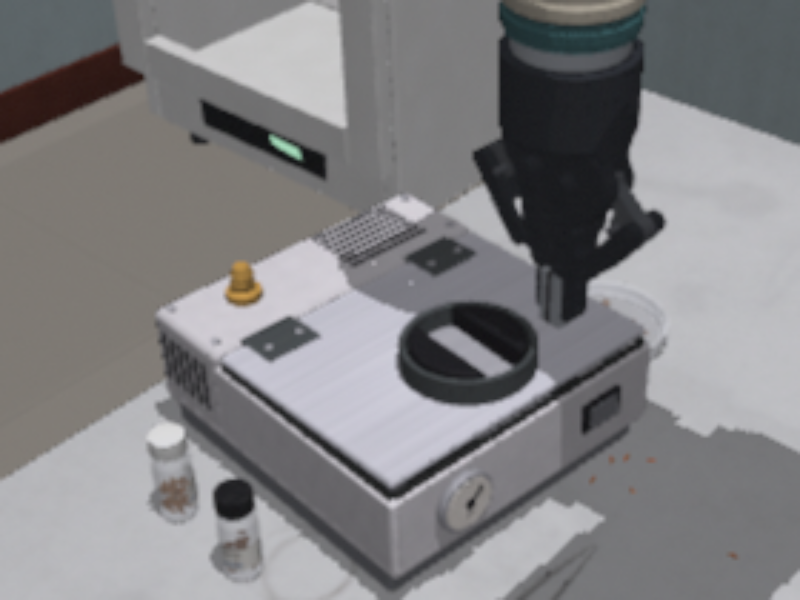

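Emit:
servo_tool:
  increments:
    - {"slide": [0,0,-0.01],"spin": 0}
    - {"slide": [0,0,-0.02],"spin": 0}
    - {"slide": [0,0,-0.03],"spin": 0}
    - {"slide": [0,0,-0.02],"spin": 0}
    - {"slide": [0,0,0],"spin": 0}

```text
clock: 5.4
position: [0.5186, 0.0437, 0.1749]
ee_rot: [0.003, 0.746, 0.665, 0.003]
contact_force: [-0.1, -0.5, -0.0]
width: -0.0001
```

```bash
python3 - <<'E'
from h import *
import pickle
s=manip.get_state(); print(s["position"],s["contact_force"],s["moment"])
w=eyes.get_image("wrist"); t=eyes.get_image("top")
cv2.imwrite("pics/w4.png",w); cv2.imwrite("pics/t4.png",t)
cv2.imwrite("pics/t4z.png",cv2.resize(t[140:290,210:410],(800,600),interpolation=cv2.INTER_CUBIC))
pickle.dump((s["position"],s["ee_rot"]),open("p4.pkl","wb"))
E
```

```text
[0.51858481 0.04371424 0.1749296 ] [-0.05895198 -0.53683522 -0.03814419] [0.02788911 0.007229   0.00158421]
```

View pics/w4.png

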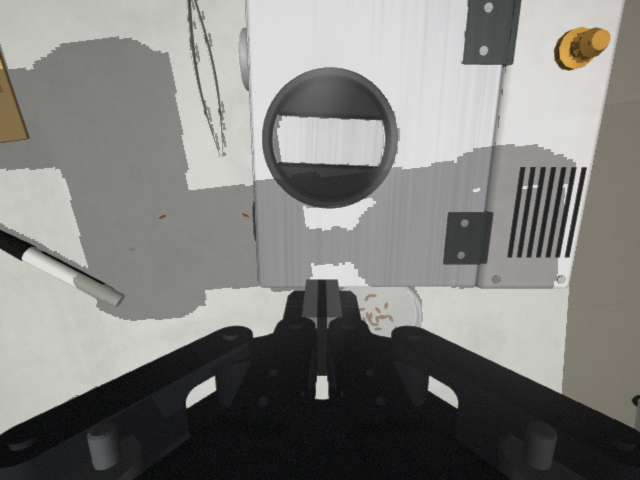

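View pics/t4z.png

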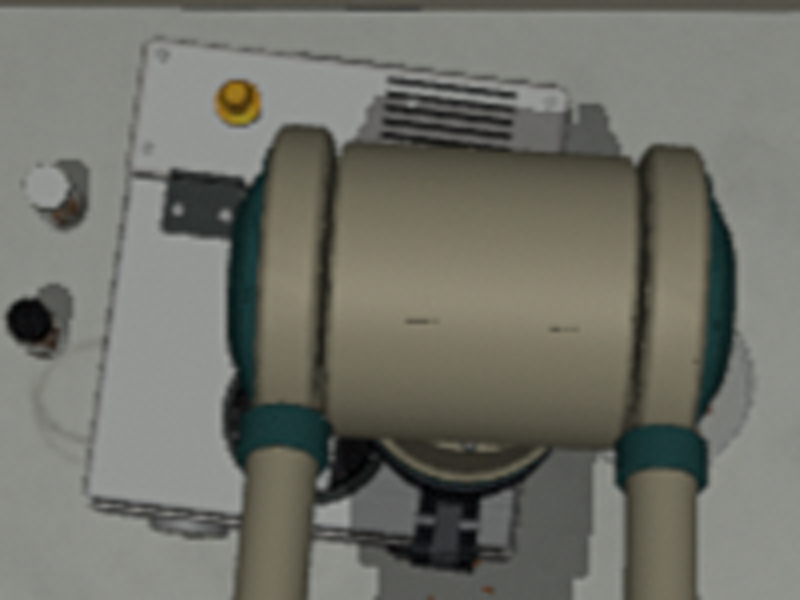

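```bash
cat >> h.py <<'E'
from scipy.spatial.transform import Rotation as Ro
def wplane(pose,uv,z):
    p,q=pose; R=Ro.from_quat([q[1],q[2],q[3],q[0]]).as_matrix(); c=eyes.calibration("wrist"); H=c["hand_eye"]
    d=R@H[:3,:3]@np.array([(uv[0]-c["cx"])/c["fx"],(uv[1]-c["cy"])/c["fy"],1]); o=p+R@H[:3,3]
    return o+d*(z-o[2])/d[2]
E
python3 - <<'E'
from h import *
import pickle
np.set_printoptions(precision=4,suppress=True)
pose=pickle.load(open("p4.pkl","rb"))
g=cv2.cvtColor(cv2.imread("pics/w4.png"),cv2.COLOR_BGR2GRAY)
m=((g<90)*255).astype(np.uint8); m[:50]=0;m[225:]=0;m[:,:255]=0;m[:,405:]=0
cs,_=cv2.findContours(m,cv2.RETR_EXTERNAL,cv2.CHAIN_APPROX_NONE); c=max(cs,key=cv2.contourArea)
P=np.array([wplane(pose,u,.107)[:2] for u in c[:,0].astype(float)])
ctr,r=cv2.minEnclosingCircle((P*1000).astype(np.float32)); print("enc",ctr,r)
A=np.c_[2*P,np.ones(len(P))]; s=np.linalg.lstsq(A,(P**2).sum(1),rcond=None)[0]; print("fit",s[:2],np.sqrt(s[2]+s[0]**2+s[1]**2))
# slot floor
x,y,w,h=cv2.boundingRect(c); sub=np.zeros_like(m); cv2.drawContours(sub,[c],-1,255,-1)
f=((g>120)&(sub>0)).astype(np.uint8)*255
cs,_=cv2.findContours(f,cv2.RETR_EXTERNAL,cv2.CHAIN_APPROX_NONE); fc=max(cs,key=cv2.contourArea)
print((x,y,w,h),cv2.minAreaRect(fc))
b=cv2.boxPoints(cv2.minAreaRect(fc)); Q=np.array([wplane(pose,u,.094)[:2] for u in b]); print(Q,Q.mean(0))
for i in range(4): d=Q[i]-Q[(i+1)%4]; print(np.linalg.norm(d),np.degrees(np.arctan2(d[1],d[0])))
print(manip.get_state()["position"],manip.get_state()["ee_rot"])
# hinge/deck yaw: port & deck corner
print(wplane(pose,(599,0),.089))
E
```

```text
enc (530.9725341796875, 110.82915496826172) 38.40364074707031
fit [0.5307 0.1082] 0.0351845266518328
(263, 74, 128, 134) ((328.43267822265625, 140.3520965576172), (111.47178649902344, 47.00529479980469), 2.0825653076171875)
[[0.4949 0.1028]
 [0.5    0.1297]
 [0.5655 0.1199]
 [0.5626 0.0926]] [0.5307 0.1112]
0.027332946648569945 -100.73180301024013
0.06626598915156591 171.51055965837446
0.027472326181390446 83.91189685052593
0.06848663262894376 -8.603372258505004
[0.5162 0.0438 0.1717] [0.0004 0.7465 0.6654 0.0003]
[0.691  0.1701 0.089 ]
```

```bash
cat > m.py <<'E'
from h import *
import sys
np.set_printoptions(precision=4,suppress=True)
s=manip.get_state(); pose=(s["position"],s["ee_rot"]); w=eyes.get_image("wrist"); cv2.imwrite(f"pics/{sys.argv[1]}.png",w); print(pose,s["qpos"][[0,5]])
g=cv2.cvtColor(w,cv2.COLOR_BGR2GRAY)
m=((g<105)*255).astype(np.uint8); m[:50]=0;m[225:]=0;m[:,:255]=0;m[:,410:]=0
cs,_=cv2.findContours(m,cv2.RETR_EXTERNAL,cv2.CHAIN_APPROX_NONE); c=cv2.convexHull(max(cs,key=cv2.contourArea))
print(cv2.boundingRect(c))
P=np.array([wplane(pose,u,.107)[:2] for u in c[:,0].astype(float)])
print("enc",cv2.minEnclosingCircle((P*1000).astype(np.float32)))
A=np.c_[2*P,np.ones(len(P))]; s=np.linalg.lstsq(A,(P**2).sum(1),rcond=None)[0]; print("fit",s[:2],np.sqrt(s[2]+s[0]**2+s[1]**2))
sub=np.zeros_like(m); cv2.drawContours(sub,[c],-1,255,-1)
f=((g>120)&(sub>0)).astype(np.uint8)*255
cs,_=cv2.findContours(f,cv2.RETR_EXTERNAL,cv2.CHAIN_APPROX_NONE); fc=max(cs,key=cv2.contourArea)
b=cv2.boxPoints(cv2.minAreaRect(fc)); Q=np.array([wplane(pose,u,.094)[:2] for u in b]); print(Q.mean(0))
for i in range(4): d=Q[i]-Q[(i+1)%4]; print(np.linalg.norm(d),np.degrees(np.arctan2(d[1],d[0])))
E
python3 m.py w5
```

```text
(array([0.5162, 0.0438, 0.1717]), array([0.0004, 0.7465, 0.6654, 0.0003])) [-0.0497  0.0651]
(267, 68, 137, 141)
enc ((530.7586669921875, 110.9618148803711), 38.528282165527344)
fit [0.5309 0.1109] 0.03833329791734739
[0.5307 0.111 ]
0.02728098767744792 -101.30153591094715
0.0664974942739052 170.821172037234
0.02740050926742496 83.43887067703669
0.06875948736848889 -9.270196820714446
```

Emit:
servo_tool:
  increments:
    - {"slide": [0.034,0.0035,0],"spin": 0}
    - {"slide": [0.034,0.0032,0],"spin": 0}
    - {"slide": [0,0,0.02],"spin": 1.5}
    - {"slide": [0,0,0.02],"spin": 0}
    - {"slide": [0,0,0.014],"spin": 0}
    - {"slide": [0,0,0],"spin": 0}
    - {"slide": [0,0,0],"spin": 0}
  hand: 0.235

```text
clock: 6.25
position: [0.53, 0.1105, 0.1164]
ee_rot: [-0.001, 0.755, 0.656, -0.001]
contact_force: [-0.7, 1.4, 0.2]
width: 0.02
```

```bash
python3 - <<'E'
from h import *
s=manip.get_state(); print(s["position"],s["ee_rot"],s["contact_force"],s["moment"],s["width"])
b=eyes.get_image("scene")
cv2.imwrite("pics/s6.png",cv2.resize(b[190:310,240:400],(800,600),interpolation=cv2.INTER_CUBIC))
cv2.imwrite("pics/w6.png",eyes.get_image("wrist"))
E
```

```text
[0.53004681 0.11050639 0.11642836] [-6.26308154e-04  7.55154678e-01  6.55545707e-01 -9.19613309e-04] [-0.70609955  1.38484212  0.18196492] [-0.00665006 -0.01264985 -0.04286159] 0.020000397825089486
```

View pics/s6.png

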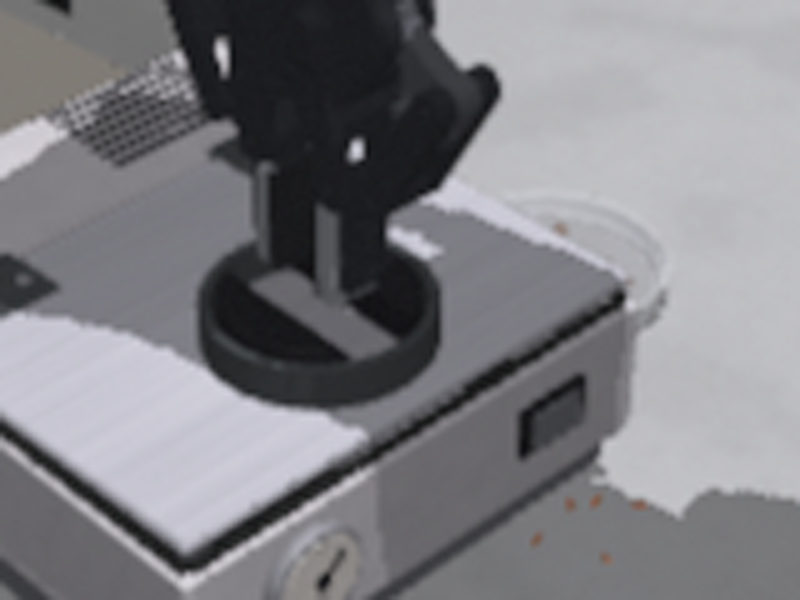

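View pics/w6.png

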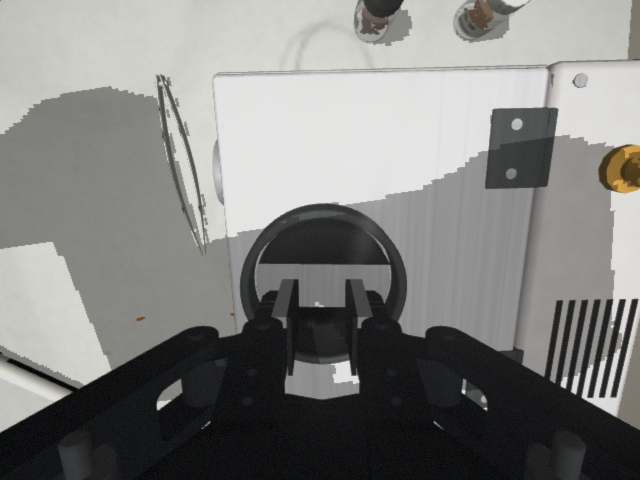

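Emit:
servo_tool:
  increments:
    - {"slide": [0,0,0.004],"spin": 0}
    - {"slide": [0,0,0.004],"spin": 0}
    - {"slide": [0,0,0.004],"spin": 0}
    - {"slide": [0,0,0.004],"spin": 0}
    - {"slide": [0,0,0],"spin": 0}

```text
clock: 6.85
position: [0.5301, 0.1105, 0.1006]
ee_rot: [-0.0, 0.755, 0.656, -0.001]
contact_force: [-0.5, -0.5, -0.3]
width: 0.0201
```

Emit:
servo_tool:
  increments:
    - {"slide": [0,0,0.003],"spin": 0}
    - {"slide": [0,0,0.002],"spin": 0}
    - {"slide": [0,0,0.002],"spin": 0}
    - {"slide": [0,0,0.001],"spin": 0}
    - {"slide": [0,0,0],"spin": 0}

```text
clock: 7.35
position: [0.5306, 0.1106, 0.0936]
ee_rot: [0.0, 0.755, 0.656, -0.0]
contact_force: [-0.6, 0.4, 3.1]
width: 0.0201
```

Emit:
servo_tool:
  increments:
    - {"slide": [0,0,0.001],"spin": 0}
    - {"slide": [0,0,0.001],"spin": 0}
    - {"slide": [0,0,0],"spin": 0}
    - {"slide": [0,0,0],"spin": 0}

```text
clock: 7.75
position: [0.5306, 0.1106, 0.0921]
ee_rot: [0.0, 0.755, 0.656, 0.0]
contact_force: [-2.2, -0.1, 6.4]
width: 0.0201
```

Emit:
servo_tool:
  increments:
    - {"slide": [0,0,0.001],"spin": 0}
    - {"slide": [0,0,0.001],"spin": 0}
    - {"slide": [0,0,0],"spin": 0}
    - {"slide": [0,0,0],"spin": 0}

```text
clock: 8.15
position: [0.5306, 0.1106, 0.0918]
ee_rot: [0.0, 0.755, 0.656, 0.0]
contact_force: [-5.5, -1.4, 17.6]
width: 0.02
```

Emit:
servo_tool:
  increments:
    - {"slide": [0,0,0],"spin": 5}
    - {"slide": [0,0,0],"spin": 5}
    - {"slide": [0,0,0],"spin": 5}
    - {"slide": [0,0,0],"spin": 5}
    - {"slide": [0,0,0],"spin": 5}
    - {"slide": [0,0,0],"spin": 0}

```text
clock: 8.75
position: [0.5311, 0.1107, 0.0919]
ee_rot: [0.001, 0.879, 0.476, 0.001]
contact_force: [-4.0, 0.0, 16.6]
width: 0.0201
```

```bash
python3 - <<'E'
from h import *
s=manip.get_state(); print(s["position"],s["ee_rot"],s["contact_force"],s["moment"],s["width"],s["qpos"])
b=eyes.get_image("scene")
cv2.imwrite("pics/s7.png",cv2.resize(b[190:310,240:400],(800,600),interpolation=cv2.INTER_CUBIC))
E
```

```text
[0.53113535 0.11068439 0.09188103] [5.08414220e-04 8.79469135e-01 4.75954500e-01 1.04694914e-03] [-4.02141403  0.04080199 16.62831573] [-0.03526803  0.78537541 -0.08589136] 0.020096409770643652 [ 7.72371732e-02  3.42452410e-01  1.78434406e+00 -9.12690657e-05
  1.01246974e+00  6.55982975e-01]
```

View pics/s7.png

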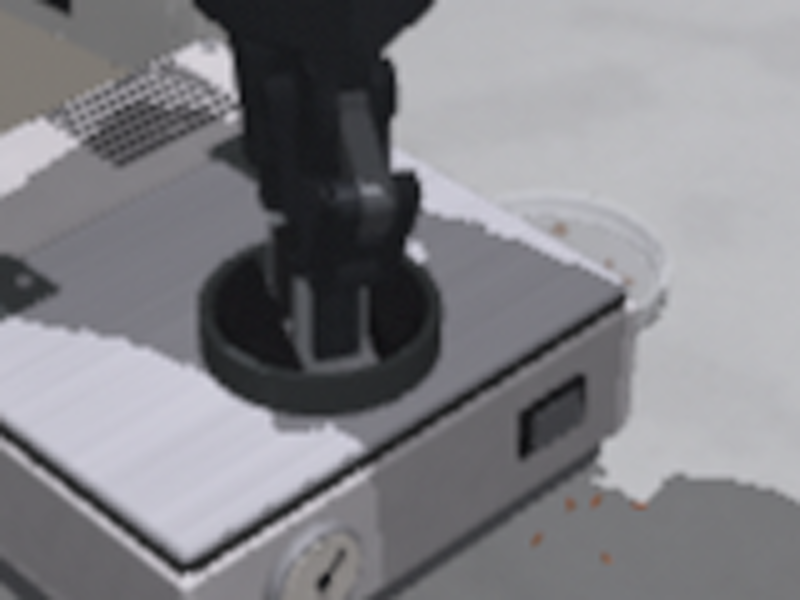

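Emit:
servo_tool:
  increments:
    - {"slide": [0,0,0],"spin": 6}
    - {"slide": [0,0,0],"spin": 6}
    - {"slide": [0,0,0],"spin": 6}
    - {"slide": [0,0,0],"spin": 6}
    - {"slide": [0,0,0],"spin": 6}
    - {"slide": [0,0,0],"spin": 6}
    - {"slide": [0,0,0],"spin": 6}
    - {"slide": [0,0,0],"spin": 0}

```text
clock: 9.6
position: [0.532, 0.1103, 0.0919]
ee_rot: [0.001, 0.992, 0.129, 0.002]
contact_force: [-3.5, -1.3, 15.9]
width: 0.0202
```

Emit:
servo_tool:
  increments:
    - {"slide": [0,0,0],"spin": 5}
    - {"slide": [0,0,0],"spin": 5}
    - {"slide": [0,0,0],"spin": 5}
    - {"slide": [0,0,0],"spin": 5}
    - {"slide": [0,0,0],"spin": 5}
    - {"slide": [0,0,0],"spin": 0}

```text
clock: 10.2
position: [0.5326, 0.1101, 0.0919]
ee_rot: [0.0, 0.996, -0.088, 0.003]
contact_force: [-3.0, -1.4, 15.0]
width: 0.0199
```

```bash
python3 - <<'E'
from h import *
s=manip.get_state(); print(s["position"],s["ee_rot"],s["contact_force"],s["moment"],s["width"],s["qpos"])
print(np.degrees(2*np.arctan2(s["ee_rot"][2],s["ee_rot"][1])))
b=eyes.get_image("scene")
cv2.imwrite("pics/s8.png",cv2.resize(b[190:310,240:400],(800,600),interpolation=cv2.INTER_CUBIC))
E
```

```text
[0.53259587 0.11013618 0.09193875] [ 1.98447644e-04  9.96089257e-01 -8.83131414e-02  2.63480942e-03] [-2.98835027 -1.38083781 15.00452133] [-0.36021168  0.31901816 -0.02125106] 0.019919995893955114 [ 7.68129996e-02  3.42863549e-01  1.78350142e+00 -1.48578826e-03
  1.01009562e+00  1.82525351e+00]
-10.133176993793096
```

View pics/s8.png

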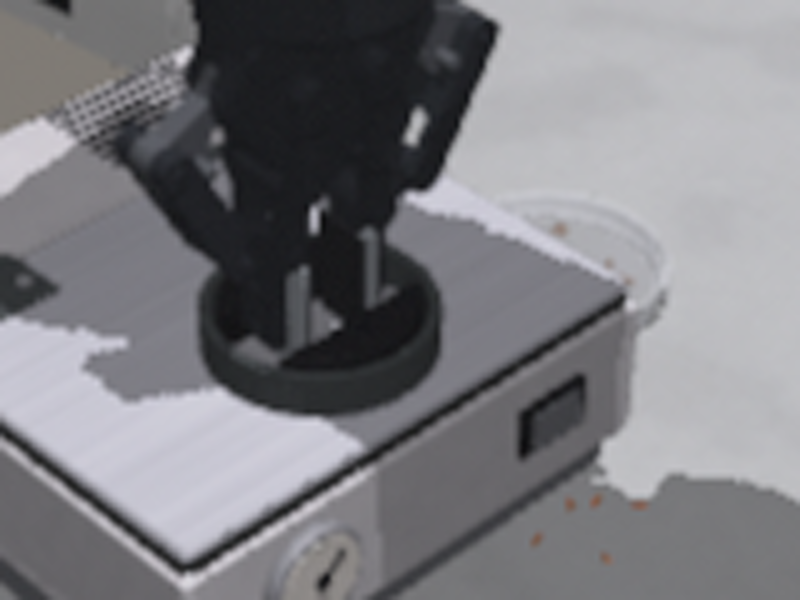

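Emit:
servo_tool:
  increments:
    - {"slide": [0,0,0],"spin": 2}
    - {"slide": [0,0,0],"spin": 2}
    - {"slide": [0,0,0],"spin": 0}

```text
clock: 10.55
position: [0.5321, 0.1107, 0.0919]
ee_rot: [-0.0, 0.992, -0.122, 0.002]
contact_force: [-2.4, 0.7, 16.0]
width: 0.02
```

```bash
cat > st.py <<'E'
from h import *
np.set_printoptions(precision=4,suppress=True)
s=manip.get_state(); print(s["clock"],s["position"],s["contact_force"],s["moment"],s["effort"][5],np.degrees(2*np.arctan2(s["ee_rot"][2],s["ee_rot"][1])))
E
python3 st.py
```

```text
10.55 [0.5321 0.1107 0.0919] [-2.3546  0.7462 16.0115] [-0.0486  0.4616  0.1445] 0.27364863082766533 -14.066383172216874
```

Emit:
servo_tool:
  increments:
    - {"slide": [0,0,0],"spin": 2}
    - {"slide": [0,0,0],"spin": 2}
    - {"slide": [0,0,0],"spin": 0}

```text
clock: 10.85
position: [0.5314, 0.1114, 0.0919]
ee_rot: [-0.001, 0.988, -0.157, 0.001]
contact_force: [-3.8, 2.3, 16.8]
width: 0.0203
```

```bash
python3 st.py
```

```text
10.85 [0.5314 0.1114 0.0919] [-3.7901  2.3368 16.7807] [0.2862 0.6557 0.2949] 0.4198518767952919 -18.05662625099664
```

Emit:
servo_tool:
  increments:
    - {"slide": [0,0,0],"spin": 2}
    - {"slide": [0,0,0],"spin": 2}
    - {"slide": [0,0,0],"spin": 0}

```text
clock: 11.15
position: [0.5314, 0.1118, 0.0919]
ee_rot: [-0.001, 0.982, -0.19, 0.001]
contact_force: [-4.1, 3.4, 16.0]
width: 0.0199
```

```bash
python3 st.py;  python3 - <<'E'
from h import *
cv2.imwrite("pics/w9.png",eyes.get_image("wrist"))
E
```

```text
11.15 [0.5314 0.1118 0.0919] [-4.1363  3.433  15.975 ] [0.5121 0.7363 1.1839] 1.3312777876853943 -21.878585965541273
```

View pics/w9.png

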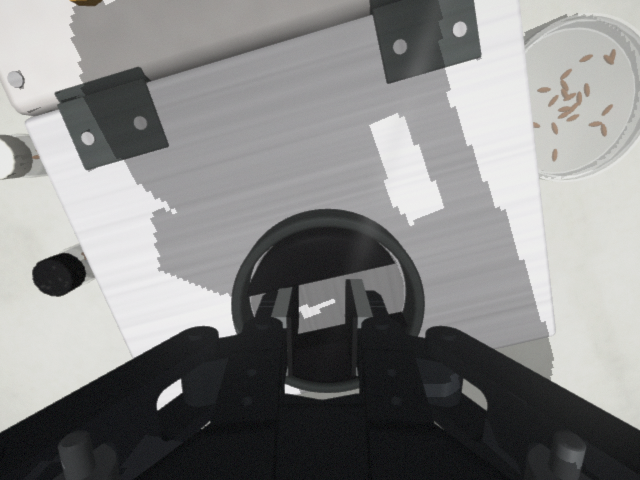

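Emit:
servo_tool:
  increments:
    - {"slide": [0,0,0],"spin": 0}
    - {"slide": [0,0,0],"spin": -3}
    - {"slide": [0,0,0],"spin": -3}
    - {"slide": [0,0,-0.003],"spin": 0}
    - {"slide": [0,0,-0.003],"spin": 0}
    - {"slide": [0,0,-0.006],"spin": 0}
    - {"slide": [0,0,-0.012],"spin": 0}
    - {"slide": [0,0,-0.025],"spin": 0}

```text
clock: 12.0
position: [0.5287, 0.1102, 0.1376]
ee_rot: [0.001, 0.99, -0.14, -0.003]
contact_force: [-0.7, 0.3, -0.3]
width: 0.0196
```

Emit:
servo_tool:
  increments:
    - {"slide": [-0.03,0,-0.04],"spin": 0}
    - {"slide": [-0.04,0,-0.02],"spin": 0}
    - {"slide": [0,0,0],"spin": 0}
    - {"slide": [0,0,0],"spin": 0}
    - {"slide": [0,0,0],"spin": 0}

```text
clock: 12.5
position: [0.4637, 0.1297, 0.1982]
ee_rot: [0.0, 0.99, -0.14, 0.0]
contact_force: [-0.6, 0.0, -0.3]
width: 0.0202
```

```bash
python3 st.py;  python3 - <<'E'
from h import *
cv2.imwrite("pics/w10.png",eyes.get_image("wrist"))
b=eyes.get_image("scene")
cv2.imwrite("pics/s10.png",cv2.resize(b[190:310,220:380],(800,600),interpolation=cv2.INTER_CUBIC))
E
```

```text
12.5 [0.4637 0.1297 0.1982] [-0.5624  0.0497 -0.2514] [-0.0407  0.0317  0.0187] -2.677658414995676e-05 -16.088741844966947
```

View pics/w10.png

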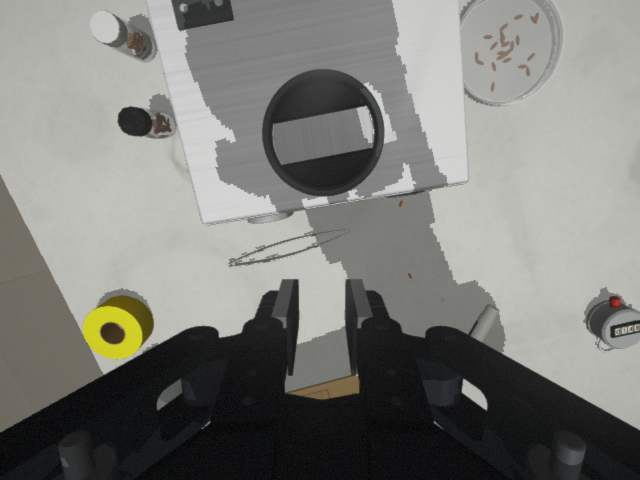

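View pics/s10.png

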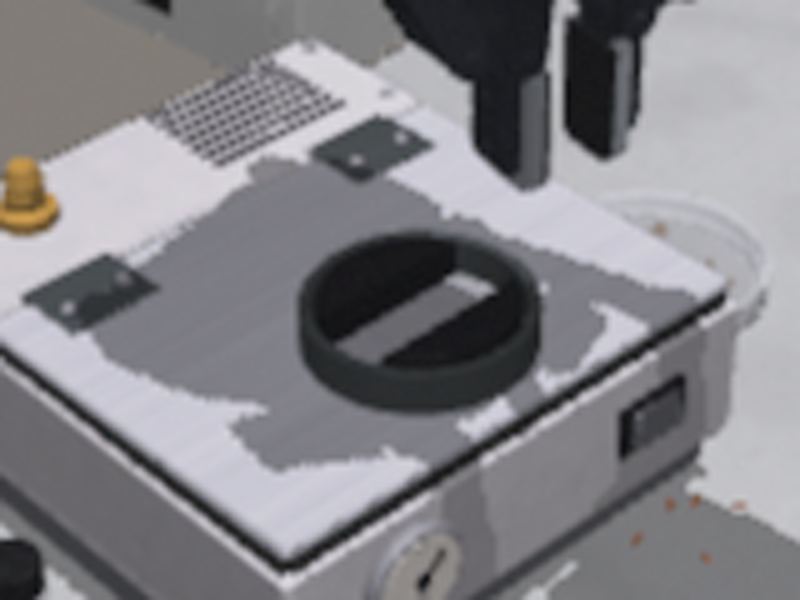

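```bash
python3 - <<'E'
from h import *
g=cv2.cvtColor(cv2.imread("pics/w10.png"),cv2.COLOR_BGR2GRAY)
s=manip.get_state(); pose=(s["position"],s["ee_rot"])
def edge(x0,x1,y0,y1,sgn,z):
    pts=[]
    for x in range(x0,x1):
        col=cv2.GaussianBlur(g,(3,3),0)[:,x].astype(float)
        r=np.arange(int(y0+(y1-y0)*(x-x0)/(x1-x0))-9,int(y0+(y1-y0)*(x-x0)/(x1-x0))+10)
        d=sgn*(col[r+1]-col[r-1]); pts.append(wplane(pose,(x,r[d.argmax()]),z)[:2])
    P=np.array(pts,np.float32); vx,vy,_,_=cv2.fitLine(P,cv2.DIST_HUBER,0,.001,.001).ravel(); return np.degrees(np.arctan(vy/vx))%180
print("slot lower",edge(290,365,162,149,-1,.106),"slot upper",edge(285,350,122,112,1,.106),"front",edge(215,455,221,185,-1,.089))
E
```

```text
slot lower 84.418236 slot upper 84.38602 front 82.97218
```

```bash
python3 -c "
from rig import manip
print(manip.sign_off())"
```

```text
the job is handed in; nothing more can be done
None
```

I pushed the cover down with the shut fingertips. I then set the fingers, opened 20 mm, in the slot, pressed to about 17 N and turned the fastener clockwise to its stop. After that I backed off and lifted clear, and handed the job in at about 12.6 s of the 40 s. The sign-off gives no verdict.

- **Stop reached:** the moment about the tool axis jumped from about 0.3 to 1.2 N m over the last 4 degrees of turning.
- **Fastener angle:** in the last wrist picture the slot lies within about 1.4° of parallel to the cover's front edge. That puts the fastener at roughly 88.6°, against the 81.4° needed.
- **Cover:** it looks flat in the last scene picture. Pressing the fastener down, the tool stopped at a height of 0.0918 m, which matches the 92 mm slot floor of a shut cover. I did not measure the cover angle after lifting off.
- **Robot clear:** the contact force was about zero after retreating.
- **Loose items:** the vials, dish and tweezers look undisturbed in the pictures, but I did not re-measure their positions.
- **Disagreement:** the slot centre from the overhead view and from the wrist camera differed by about 3 mm in y. I went by the wrist camera, and the fingers entered the slot without side contact.

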